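# Crack open the stuck lid of a drying box for green carvings and hold it ajar

### The arm

A 7-joint arm with a two-finger parallel gripper is mounted at the origin on the work surface. World frame = base frame: x ahead of the robot, y to its left, z up, the work surface at z = 0. Lengths are in mm, angles in rad, forces in N, time in s.
With the tool pointing down it reaches from about 400 to 850 mm from the base axis. Payload 4.5 kg.
Tool frame: the origin (TCP) lies on the centre line of the jaws, within the pads' length; the fingertips stand 8 mm ahead of it and the grasp point (between the pads) lies 11 mm behind it; z points along the fingers, y is the direction in which the jaws open and shut (so a half turn about z gives the same grasp; the last joint's range is limited). The gripper opens to 88 mm and grips with 3 to 60 N. Pads are 18 mm wide; open, the fingers measure 123 mm over their backs; the gripper's body (75 mm by 187 mm) begins 45 mm behind the grasp point.
Start: joints at [1.316, 0.689, -0.195, 1.565, 0.157, 0.902, -0.215], TCP at [178.03, -599.131, 246.743] pointing down, gripper open.
Joint ranges: [-3.01, 3.01], [-0.46, 2.08], [-1.47, 1.51], [0.13, 2.56], [-1, 4.14], [0.04, 2.09], [-2.66, 2.66]. Speed limits (rad/s): [2.57, 2.57, 3.14, 3.14, 3.14, 3.14, 3.14].

### API

Orientations are given as a unit quaternion [x, y, z, w].
In Python, from plant import ctrl gives the robot as it stands.
- The arm moves only by the tool servo_tool, never from a script. Its argument "series" is a list of rows, each a list of 5 numbers: the shift along the tool's x, y, z in m, then the turn about the tool's z in rad, then the finger opening in m, from 0 to 0.0881. In form: [[x, y, z, turn, jaw], ...]. A call has 1 to 8 rows; each row is the pose to reach, as a shift and turn from the pose commanded when the call began, along the tool's axes at that moment; what a row does not reach only later rows make up. A row lasts 1/10 s, in which the tool goes at most 50 mm and 8.59 degrees, less where a joint would pass 70% of its speed; a pose out of reach is approached as far as the arm can. A call with a gripper value outside its range is refused whole. The fingers move at their own pace and stop on an object; "force" is the grip in N (left out, the last holds). Time passes only in rows, so rows that repeat a pose let the fingers close. It gives the time, the measured TCP pose, the force and the opening at its end, in the units of the state.
- ctrl.sense(): the state, without advancing time (a new reading comes with each control period).
- ctrl.capture(name): name is "side" or "top" or "wrist"; returns a dict with "image" (400x640x3 uint8, red, green, blue), "mtx" (3x3 intrinsics, pixels), "position" and "rotation" of the camera in the world. Camera axes: x right, y up, looking along -z (the intrinsics and any distortion apply to the point x, -y, -z); pixel columns grow to the right and rows downward; lengths in mm; the calibration is good to about 2 mm. A picture is of the moment at which its call begins. There is no depth.
- ctrl.sign_off(): hands the job in, once; it reports no verdict.
The state is a dict: "time_s": time; "q": joint angles; "dq": joint speeds; "joint_torque": joint torques, N m; "ee_pos": TCP position; "ee_rot": TCP orientation; "wrist_force": force on the tool from outside, world axes, zero at the start; "torque": the same for the moment, N m; "gripper_width": finger opening in mm.
Only numpy, scipy, OpenCV 4.12 (cv2) and the standard library are available. Lean on these libraries where they do the work, as an engineer would, in place of code of your own. Each camera call takes 0.05 s, during which the arm holds its last target.

### The job

The drying box for green carvings wants airing and its lid is stuck fast in the gasket: turn both orange latches anticlockwise a quarter turn to release them, then lift the lid, which has a steel handle at its front, until the sticky seal lets go, and hold it about 35 mm (two fingers) open at the front edge. Keep it from flying wide open when the seal gives, because a rush of dry air cracks the carvings, and leave the tools and everything else on the bench where they are. Finish while still holding the lid at that height.

Things in the scene. Friction and masses are not known exactly. Their poses are not given: they have to be found in the camera images.
- dry_box: fixed grey gasketed box, 250 mm deep (x) by 350 mm wide (y), with a hinged dark grey lid with a clear window (262 mm deep, 360 mm wide, 12 mm thick, front edge 270 mm from the hinge; shut, its top face is 147 mm above the bench). Origin: centre of its underside; its -x side is the front (to the robot), +y its left. Turned up to 0.3 rad. Things inside need no handling
- lid (a joint): opening of the lid, rad: 0 = shut; 0.131 = 35 mm open at the front edge. The lid weighs 0.7 to 0.95 kg with its latches. A rubber gasket grips it: with latches released it takes 15 to 21 N up at the handle, the peak within its first 3 mm of rise, and lets go by about 7 mm; then under 7 N carries the lid. Let go, it drops and rests on the gasket some 11 mm open, or shut
- lid_hinge (a point): on the lid's hinge axis, at the middle of the lid's width; the axis runs along the box's y, 139 mm behind the box's centre and 120 mm above the bench
- lid_handle (a point): middle of the round steel bar of the lid's bow handle: bar 12 mm thick along the box's y, posts 90 mm apart, clear space under it; bar centre 36 mm above the lid's top face (183 mm above the bench when shut), 36 mm behind the lid's front edge, 234 mm in front of the hinge axis. It moves with the lid; axes: x back to the hinge, z up off the lid
- latch_left (a joint): turn of the left latch, rad: 0 = locked (wing at right angles to the lid's front edge, a cam under the box's inner lip), growing anticlockwise seen from above to a stop at 1.57 (wing parallel to the edge). Starts at 0 to 0.25. The cam clears the lip beyond about 1.1; it counts as released beyond 1.2. It stays where it is left (0.06 N m friction)
- latch_right (a joint): turn of the right latch, rad: 0 = locked (wing at right angles to the lid's front edge, a cam under the box's inner lip), growing anticlockwise seen from above to a stop at 1.57 (wing parallel to the edge). Starts at 0 to 0.25. The cam clears the lip beyond about 1.1; it counts as released beyond 1.2. It stays where it is left (0.06 N m friction)
- latch_left_grip (a point): orange wing knob of a quarter-turn latch, 135 mm left (+y) of the lid's middle seen from the robot, 46 mm behind the lid's front edge. Wing 56 mm long, 12 mm thick, from 5 to 35 mm above the lid's top face, on a black disc 42 mm across and 5 mm high. This point: on the upright turning axis, 27 mm above the lid's top face; its x axis runs along the wing and turns with it
- latch_right_grip (a point): orange wing knob of a quarter-turn latch, 135 mm right (-y) of the lid's middle seen from the robot, 46 mm behind the lid's front edge. Wing 56 mm long, 12 mm thick, from 5 to 35 mm above the lid's top face, on a black disc 42 mm across and 5 mm high. This point: on the upright turning axis, 27 mm above the lid's top face; its x axis runs along the wing and turns with it
- mallet: loose wooden carving mallet lying on the bench right of the box, 300 mm long, head 160 x 70 x 70 mm; origin underneath it, near its middle; leave it
- gouge: loose gouge with a dark wooden handle lying in front of the box, 255 mm long, 26 mm thick; origin under it; leave it
- gouge_2: another such gouge, 235 mm long, lying in the tool tray; leave it
- brush: loose flat dusting brush, 195 mm long, 52 mm wide, lying left of the box; origin under it; leave it
- oil_bottle: loose amber bottle with a green cap, 60 mm across, 180 mm tall, standing at the left; origin under its base; leave it upright
- carving: loose half-carved rosette panel of pale wood, 180 x 150 mm and 48 mm high, on a woven mat at the left; origin under it; leave it
- tool_tray: loose shallow clear tray 260 x 170 x 30 mm at the right; origin under it; leave it

How it is judged (in metres and radians):
On the way, in this order (a step that is already met when the one before it is completed fails the run):
1. both latches are released while the lid is still down (value of joint each of latch_left, latch_right above 1.2 rad and value of joint lid below 0.03 rad), for 0.1 s.
2. the lid has broken free and the fingers hold it 20 to 50 mm open at the front edge (value of joint lid between 0.076 and 0.191 rad and contact force between the fingers and dry_box above 1.5 N), for 0.4 s.
At the end, for the whole second after the job is handed in: both latches released (beyond 1.2 rad), and the fingers hold the lid still, 20 to 50 mm open at its front edge (lid joint 0.076 to 0.191 rad) (all of step 2 and value of joint each of latch_left, latch_right above 1.2 rad and velocity of joint lid between -0.05 and 0.05 rad/s); the arm keeps its last pose, push and grip.
It fails at once if the lid flies open more than 75 mm at its front edge (value of joint lid above 0.286 rad).
It fails at once if the mallet or the brush beside the box is pushed more than 40 mm (distance of any of mallet, brush from where it was at the start of the episode above 0.04 m).
It fails at once if a gouge is pushed more than 40 mm (distance of any of gouge, gouge_2 from where it was at the start of the episode above 0.04 m).
It fails at once if the oil bottle is pushed more than 40 mm or tipped over (distance of oil_bottle from where it was at the start of the episode above 0.04 m or angle between oil_bottle's own z axis and vertical above 0.4 rad).
It fails at once if the carving or the tool tray is pushed more than 40 mm (distance of any of carving, tool_tray from where it was at the start of the episode above 0.04 m).
It also fails if it takes over 54 s, if anything falls off the work surface, if the arm or the gripper's body presses on something with over 40 N, if the wrist force passes 120 N, or if a joint passes its speed limit or range.

## Working session

There is one attempt and no reset: what is moved stays moved. The work goes in short steps, Python scripts to look and compute and a tool call to move; the robot and the scene stay as the last step left them, time stands still between calls to the robot, and variables do not carry over. Pictures are saved under pics/ and viewed, and the job is handed in when it is done.

Besides the shell and the picture viewer there is one more tool, called after "Request:" as name(argument=value, ...), one argument or row to a line, values as JSON. servo_tool: Moves the arm, as the interface text tells. Its arguments: {"type":"object","properties":{"series":{"type":"array","items":{"type":"array","items":{"type":"number"}}},"force":{"type":"number"}},"required":["series"]}

```bash
ls; mkdir -p pics; python3 - <<'E'
from plant import ctrl
import cv2
s=ctrl.sense();print({k:s[k] for k in s})
for n in ["side","top","wrist"]:
    c=ctrl.capture(n);cv2.imwrite(f"pics/{n}0.png",c["image"][:,:,::-1]);print(n,c["mtx"],c["position"],c["rotation"],c.keys())
E
```

```text
pics
{'time_s': 0.0, 'q': array([ 1.31579908,  0.68999337, -0.19451853,  1.56631336,  0.15733563,
        0.90249658, -0.2151202 ]), 'dq': array([-0.00042212, -0.00079926,  0.00127361,  0.00092352,  0.00120943,
        0.00058921,  0.00020414]), 'joint_torque': array([-5.60517503e-05, -5.27554643e+01, -1.26687616e+00, -1.53424072e+01,
       -5.26541204e-02,  6.41827777e-03,  1.49505950e-04]), 'ee_pos': array([ 177.77636869, -598.55518528,  245.9124546 ]), 'ee_rot': array([ 9.89586022e-01,  1.43939851e-01, -2.06338855e-04, -8.83724739e-04]), 'wrist_force': array([ 0.40462884,  0.31305314, -0.6011826 ]), 'torque': array([-0.04493782,  0.00206553, -0.01648243]), 'gripper_width': 88.21528274107774}
side [[415.81468773   0.         315.0782669 ]
 [  0.         415.81468773 198.26595279]
 [  0.           0.           1.        ]] [ 467.59733232 1031.48268746  997.05915156] [-0.02214388  0.435124    0.89920468 -0.04009611] dict_keys(['image', 'mtx', 'position', 'rotation'])
top [[363.56357871   0.         322.1771468 ]
 [  0.         363.56357871 200.261669  ]
 [  0.           0.           1.        ]] [ 484.46408132  -51.68090008 1327.17405322] [-0.0321472   0.02793521  0.71119045 -0.70170815] dict_keys(['image', 'mtx', 'position', 'rotation'])
wrist [[337.40052971   0.         330.21853159]
 [  0.         337.40052971 200.93104149]
 [  0.           0.           1.        ]] [ 256.96192816 -576.96510807  386.18168376] [-0.1260464   0.09467366 -0.59056632  0.79144212] dict_keys(['image', 'mtx', 'position', 'rotation'])
```

View pics/side0.png

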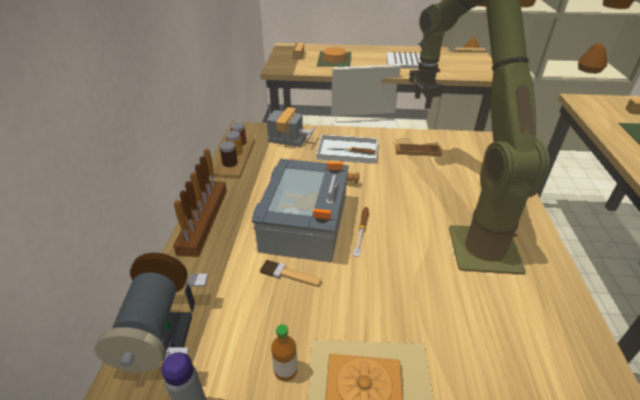

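View pics/top0.png

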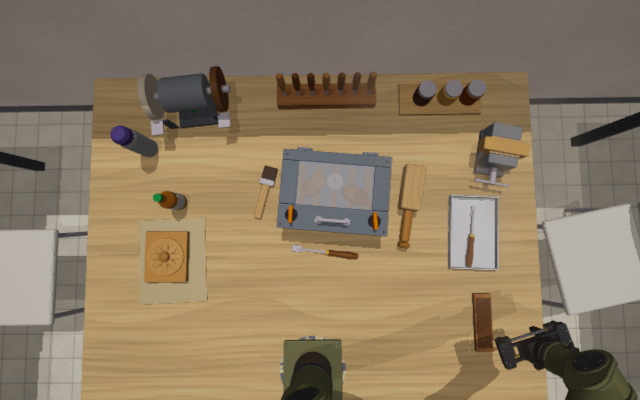

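View pics/wrist0.png

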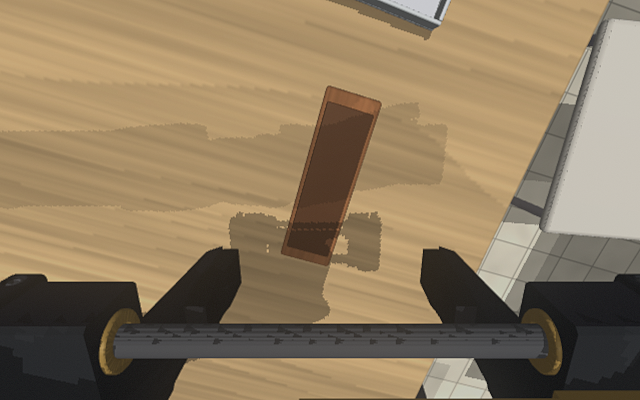

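The top view shows the box at about (335,192), the orange latches at (291,214) and (375,221), and the handle at (332,220). The mallet (412,205) and gouge (325,252) are close by. Next I'll measure these.

```bash
cat > h.py <<'E'
import numpy as np,cv2
from scipy.spatial.transform import Rotation as R
def ray(c,uv):
    K=c["mtx"];d=np.array([(uv[0]-K[0,2])/K[0,0],-(uv[1]-K[1,2])/K[1,1],-1.])
    return np.array(c["position"]),R.from_quat(c["rotation"]).apply(d)
def onz(c,uv,z):
    p,d=ray(c,uv);return p+d*(z-p[2])/d[2]
def proj(c,P):
    x=R.from_quat(c["rotation"]).inv().apply(np.array(P)-c["position"]);K=c["mtx"]
    return np.array([K[0,2]+K[0,0]*x[0]/-x[2],K[1,2]-K[1,1]*x[1]/-x[2]])
def two(c1,u1,c2,u2):
    p,d=ray(c1,u1);q,e=ray(c2,u2)
    t=np.linalg.lstsq(np.c_[d,-e],q-p,rcond=None)[0]
    a=p+d*t[0];b=q+e*t[1];return (a+b)/2,np.linalg.norm(a-b)
def orange(img,x0,x1,y0,y1):
    h=cv2.cvtColor(img,cv2.COLOR_RGB2HSV)
    m=cv2.inRange(h,(5,190,130),(20,255,255));k=np.zeros_like(m);k[y0:y1,x0:x1]=m[y0:y1,x0:x1]
    n,l,s,c=cv2.connectedComponentsWithStats(k)
    return [(s[i,4],c[i],s[i,:4],l==i) for i in range(1,n) if s[i,4]>15]
E
python3 - <<'E'
from plant import ctrl
from h import *
t=ctrl.capture("top");s=ctrl.capture("side")
ot=orange(t["image"],275,392,195,240);os=orange(s["image"],300,350,150,230)
for o in ot:
    ys,xs=np.nonzero(o[3]);P=np.array([onz(t,(x,y),182) for x,y in zip(xs,ys)])[:,:2]
    w,v=np.linalg.eigh(np.cov(P.T));print("top",o[0],o[1],o[2],onz(t,o[1],172),"axis",v[:,1],np.sqrt(w)*3.46)
for o in os: print("side",o[0],o[1],o[2],onz(s,o[1],172))
# big crops
cv2.imwrite("pics/tc.png",cv2.resize(t["image"][140:245,270:400,::-1],None,fx=6,fy=5.7,interpolation=cv2.INTER_CUBIC)[:600,:800])
cv2.imwrite("pics/sc.png",cv2.resize(s["image"][150:265,250:375,::-1],None,fx=5,fy=5,interpolation=cv2.INTER_CUBIC))
E
```

```text
top 67 [289.82089552 213.88059701] [288 206   5  17] [540.87057872  58.0357419  172.        ] axis [-0.99707854  0.07638319] [12.63596457 53.28186862]
top 69 [375.02898551 220.36231884] [373 212   5  18] [ 516.67043418 -212.18125942  172.        ] axis [-0.99833135 -0.05774527] [12.6055729  52.72646741]
side 34 [334.14705882 163.11764706] [328 162  14   3] [ 517.48830276 -214.6948863   172.        ]
side 87 [321.37931034 212.62068966] [314 210  16   7] [541.25118478  62.05838215 172.        ]
```

View pics/tc.png

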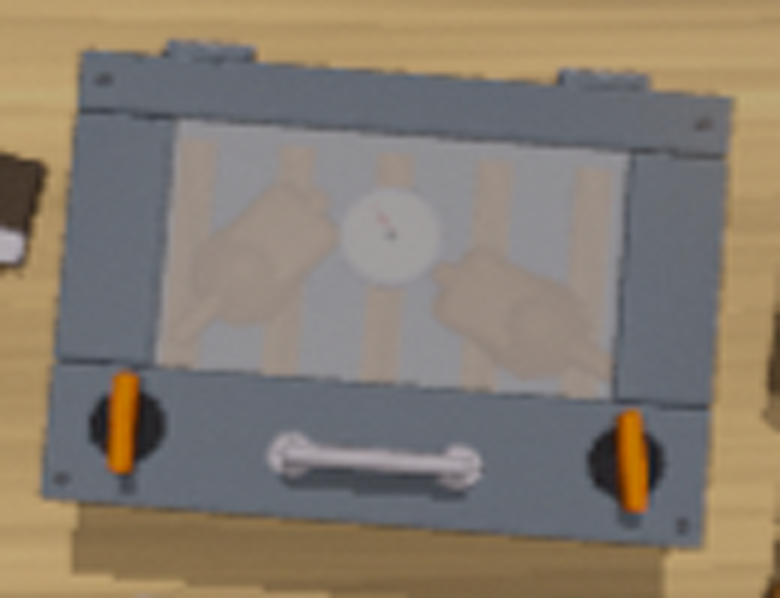

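View pics/sc.png

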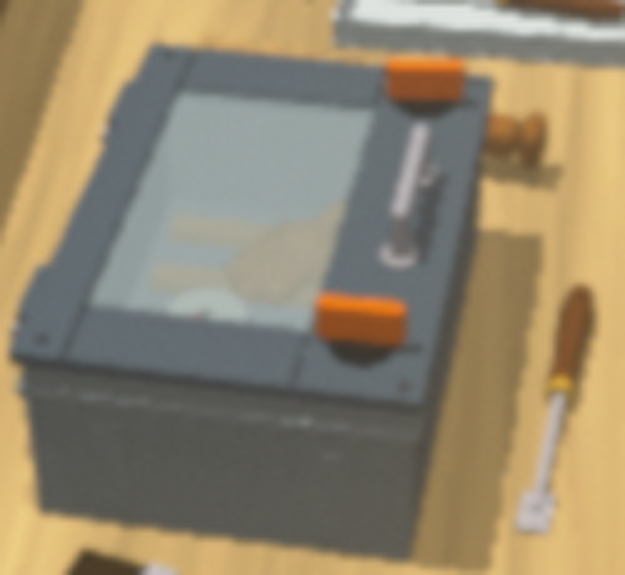

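```bash
cat >> h.py <<'E'
def yaw(s):
    x=R.from_quat(s["ee_rot"]).apply([1,0,0]);return np.arctan2(x[1],x[0])
def shift(s,P,a=None):
    r=R.from_quat(s["ee_rot"]).inv().apply(np.array(P)-s["ee_pos"])
    t=0 if a is None else -(a-yaw(s))
    print("shift m",np.round(r/1000,4),"turn",round(t,3),"yaw now",round(yaw(s),3))
E
python3 - <<'E'
from plant import ctrl
from h import *
s=ctrl.sense()
shift(s,[517,-212,270],.058)
t=ctrl.capture("top")
for uv in [(317,217.5),(347.5,221.5)]: print(onz(t,uv,183))
E
```

```text
shift m [ 0.4352 -0.2743 -0.0234] turn 0.231 yaw now 0.289
[527.78999277 -28.49881247 183.        ]
[ 513.94697686 -124.16717167  183.        ]
```

Request:
servo_tool(
  series=[
    [0.02, -0.013, -0.003, 0.02, 0.088],
    [0.05, -0.032, -0.008, 0.05, 0.088],
    [0.085, -0.054, -0.014, 0.08, 0.088],
    [0.12, -0.076, -0.023, 0.11, 0.088],
    [0.155, -0.098, -0.023, 0.14, 0.088],
    [0.19, -0.12, -0.023, 0.17, 0.088],
    [0.225, -0.142, -0.023, 0.2, 0.088],
    [0.26, -0.164, -0.023, 0.231, 0.088],
  ],
)

```text
time_s: 1.1
ee_pos: [381.5, -366.5, 269.9]
ee_rot: [1.0, 0.028, 0.0, 0.0]
wrist_force: [-0.5, -0.4, 0.6]
gripper_width: 88.2
```

```bash
python3 - <<'E'
from plant import ctrl
from h import *
s=ctrl.sense();print(s["time_s"],s["ee_pos"],s["q"])
shift(s,[517,-212,270],.058)
E
```

```text
1.1 [ 381.51660671 -366.53678397  269.88824924] [ 0.75028161  0.53025782 -0.11386299  1.82890424  0.08128751  0.78647684
 -0.91980018]
shift m [ 1.440e-01 -1.466e-01 -1.000e-04] turn -0.001 yaw now 0.057
```

Request:
servo_tool(
  series=[
    [0.03, -0.03, 0, 0, 0.07],
    [0.06, -0.06, 0, 0, 0.07],
    [0.09, -0.09, 0, 0, 0.06],
    [0.12, -0.12, 0, 0, 0.06],
    [0.144, -0.147, 0, 0, 0.06],
    [0.144, -0.147, 0, 0, 0.06],
  ],
)

```text
time_s: 1.7
ee_pos: [519.9, -206.3, 269.8]
ee_rot: [0.999, 0.034, 0.002, -0.002]
wrist_force: [-0.0, -0.5, -0.3]
gripper_width: 59.8
```

```bash
python3 - <<'E'
from plant import ctrl
from h import *
s=ctrl.sense();print(s["time_s"],s["ee_pos"],s["q"],s["wrist_force"])
c=ctrl.capture("wrist");cv2.imwrite("pics/w1.png",c["image"][:,:,::-1])
for o in orange(c["image"],0,640,0,400):
    ys,xs=np.nonzero(o[3]);P=np.array([onz(c,(x,y),182) for x,y in zip(xs,ys)])[:,:2]
    w,v=np.linalg.eigh(np.cov(P.T));print(o[0],o[1],o[2],onz(c,o[1],180),"axis",v[:,1],np.sqrt(w)*3.46)
E
```

```text
1.7 [ 519.88299936 -206.3245733   269.77384995] [ 0.36078117  0.5693387  -0.10291825  1.74375339  0.06901453  0.8298728
 -1.27541739] [-0.02947155 -0.45302872 -0.32500499]
931 [334.53276047 210.38990333] [327 179  16  65] [ 520.36388324 -210.51650034  180.        ] axis [-0.99932969 -0.03660837] [10.63280751 47.48650545]
27 [333.74074074 247.22222222] [327 243  14   7] [ 491.08209807 -212.01694426  180.        ] axis [-0.2103695   0.97762195] [ 4.48016191 11.45165822]
```

View pics/w1.png

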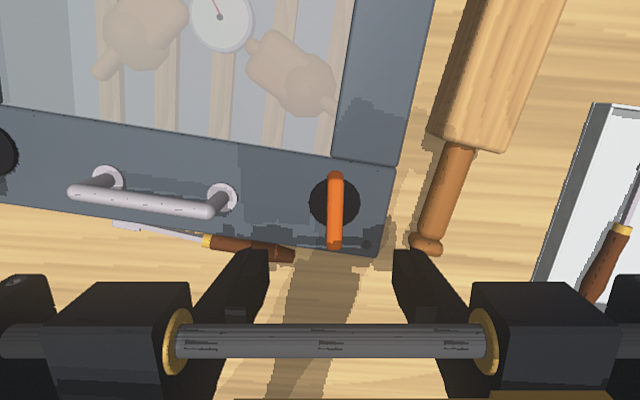

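```bash
python3 - <<'E'
from plant import ctrl
from h import *
s=ctrl.sense();print(s["time_s"],s["ee_pos"],s["dq"])
c=ctrl.capture("wrist")
for o in orange(c["image"],0,640,0,400):
    x,y,w,h=o[2];print(o[2]);
    for u in [(x+w/2,y),(x+w/2,y+h)]:print(onz(c,u,182))
shift(s,[517,-212,166],.058)
E
```

```text
1.75 [ 517.54719294 -209.72951759  269.62631169] [ 0.05822642 -0.00993385  0.06339164  0.02800316  0.01816961  0.00672324
  0.01035809]
[322 175  16  68]
[ 544.33252672 -209.20437707  182.        ]
[ 492.75784307 -212.46758722  182.        ]
shift m [-0.0008  0.0024  0.1036] turn 0.006 yaw now 0.064
```

Request:
servo_tool(
  series=[
    [0, 0, 0.02, 0, 0.06],
    [0, 0, 0.045, 0, 0.06],
    [0, 0, 0.07, 0, 0.06],
    [0, 0, 0.09, 0, 0.06],
    [0, 0, 0.104, 0, 0.06],
    [0, 0, 0.104, 0, 0.0],
    [0, 0, 0.104, 0, 0.0],
    [0, 0, 0.104, 0, 0.0],
  ],
  force=15,
)

```text
time_s: 2.6
ee_pos: [516.0, -213.8, 166.7]
ee_rot: [1.0, 0.028, 0.001, 0.001]
wrist_force: [-0.4, -0.8, 0.7]
gripper_width: 38.4
```

Request:
servo_tool(
  series=[
    [0, 0, 0, 0, 0],
    [0, 0, 0, 0, 0],
    [0, 0, 0, 0, 0],
    [0, 0, 0, 0, 0],
  ],
)

```text
time_s: 3.0
ee_pos: [515.9, -209.5, 166.2]
ee_rot: [1.0, 0.03, -0.0, -0.002]
wrist_force: [-1.1, 5.8, 5.8]
gripper_width: 11.9
```

Request:
servo_tool(
  series=[
    [0.002, -0.0025, 0, 0, 0],
    [0.002, -0.0025, 0, -0.1, 0],
    [0.002, -0.0025, 0, -0.2, 0],
    [0.002, -0.0025, 0, -0.3, 0],
    [0.002, -0.0025, 0, -0.4, 0],
    [0.002, -0.0025, 0, -0.5, 0],
    [0.002, -0.0025, 0, -0.6, 0],
    [0.002, -0.0025, 0, -0.7, 0],
  ],
)

```text
time_s: 3.8
ee_pos: [515.9, -209.3, 166.2]
ee_rot: [0.928, 0.372, -0.002, -0.001]
wrist_force: [-4.6, 2.6, 6.7]
gripper_width: 11.7
```

```bash
python3 - <<'E'
from plant import ctrl
from h import *
s=ctrl.sense();print(s["time_s"],s["ee_pos"],s["wrist_force"],s["torque"],s["q"],yaw(s),s["gripper_width"])
E
```

```text
3.8 [ 515.88564567 -209.27516295  166.18766119] [-4.61702423  2.56524799  6.71117815] [ 0.64270656  0.89465408 -0.03056818] [ 0.46989012  0.72175484 -0.28154512  1.84438714  0.32007707  0.62350492
 -0.81623266] 0.7620215368051657 11.708526426131572
```

Request:
servo_tool(
  series=[
    [0, 0, 0, -0.1, 0],
    [0, 0, 0, -0.2, 0],
    [0, 0, 0, -0.3, 0],
    [0, 0, 0, -0.4, 0],
    [0, 0, 0, -0.5, 0],
    [0, 0, 0, -0.6, 0],
    [0, 0, 0, -0.7, 0],
    [0, 0, 0, -0.7, 0],
  ],
)

```text
time_s: 4.6
ee_pos: [515.8, -209.2, 166.2]
ee_rot: [0.745, 0.667, -0.001, -0.002]
wrist_force: [-4.6, 2.7, 8.5]
gripper_width: 11.9
```

```bash
python3 - <<'E'
from plant import ctrl
from h import *
s=ctrl.sense();print(s["time_s"],s["ee_pos"],s["wrist_force"],s["torque"],s["q"],yaw(s),s["gripper_width"])
E
```

```text
4.6 [ 515.76570235 -209.19758182  166.2145987 ] [-4.62971217  2.65496378  8.50351265] [0.58589318 1.01302345 0.05415201] [ 0.58526271  0.74763788 -0.48098852  1.8384762   0.51882692  0.68706661
 -0.30749221] 1.460486389129569 11.89667883283113
```

Request:
servo_tool(
  series=[
    [0, 0, 0, 0, 0.05],
    [0, 0, 0, 0, 0.05],
    [0, 0, 0, 0, 0.05],
    [0, 0, -0.02, 0, 0.06],
    [0, 0, -0.05, 0, 0.06],
    [0, 0, -0.08, 0, 0.06],
    [0, 0, -0.1, 0, 0.06],
    [0, 0, -0.1, 0, 0.06],
  ],
)

```text
time_s: 5.4
ee_pos: [519.7, -210.5, 268.4]
ee_rot: [0.746, 0.666, 0.002, 0.003]
wrist_force: [1.0, -0.1, -0.1]
gripper_width: 59.8
```

```bash
python3 - <<'E'
from plant import ctrl
from h import *
s=ctrl.sense();print(s["time_s"],s["ee_pos"],s["wrist_force"],yaw(s),s["gripper_width"])
c=ctrl.capture("wrist");cv2.imwrite("pics/w2.png",c["image"][:,:,::-1])
c=ctrl.capture("top");cv2.imwrite("pics/t2.png",cv2.resize(c["image"][140:245,270:400,::-1],None,fx=5,fy=5))
s=ctrl.sense()
shift(s,[541,59,268],-.076)
E
```

```text
5.4 [ 519.65290671 -210.48699667  268.43718667] [ 0.95881318 -0.1173312  -0.08379862] 1.4573280957554149 59.83581087586072
shift m [ 0.2703 -0.0072 -0.0026] turn 1.533 yaw now 1.457
```

View pics/w2.png

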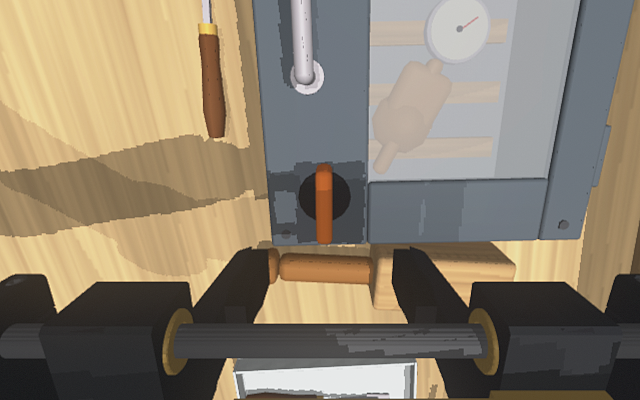

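The right latch wing, near (324,205), now lies parallel to the front edge, and the handle and tools are untouched. Next is the left latch.

Request:
servo_tool(
  series=[
    [0.02, 0, 0, 0.1, 0.06],
    [0.05, -0.001, 0, 0.24, 0.06],
    [0.085, -0.002, 0, 0.38, 0.06],
    [0.12, -0.003, 0, 0.52, 0.06],
    [0.155, -0.004, 0, 0.66, 0.06],
    [0.19, -0.005, 0, 0.8, 0.06],
    [0.225, -0.006, 0, 0.94, 0.06],
    [0.255, -0.007, 0, 1.08, 0.06],
  ],
)

```text
time_s: 6.3
ee_pos: [538.6, 45.8, 264.1]
ee_rot: [0.983, 0.186, -0.001, -0.0]
wrist_force: [0.0, -0.4, 0.3]
gripper_width: 60.3
```

```bash
python3 - <<'E'
from plant import ctrl
from h import *
s=ctrl.sense();print(s["time_s"],s["ee_pos"],s["wrist_force"],yaw(s),s["gripper_width"],s["q"])
shift(s,[541,59,268],-.076)
E
```

```text
6.3 [538.63428811  45.82000294 264.14420422] [ 0.00655661 -0.43072195  0.33742286] 0.3732377767732603 60.31144385803658 [-0.02489481  0.55935596 -0.23366858  1.7966999   0.17054852  0.80786681
 -1.54031215]
shift m [ 0.007  -0.0114 -0.0039] turn 0.449 yaw now 0.373
```

Request:
servo_tool(
  series=[
    [0.007, -0.011, -0.002, 0.14, 0.06],
    [0.007, -0.011, -0.002, 0.28, 0.06],
    [0.007, -0.011, -0.002, 0.4, 0.06],
    [0.007, -0.011, -0.002, 0.45, 0.06],
    [0.007, -0.011, -0.002, 0.45, 0.06],
    [0.007, -0.011, -0.002, 0.45, 0.06],
  ],
)

```text
time_s: 6.9
ee_pos: [541.4, 56.6, 266.7]
ee_rot: [0.999, -0.035, -0.001, 0.0]
wrist_force: [-0.4, -0.0, 1.0]
gripper_width: 60.3
```

```bash
python3 - <<'E'
from plant import ctrl
from h import *
c=ctrl.capture("wrist");s=ctrl.sense();print(s["time_s"],s["ee_pos"],s["q"])
c=ctrl.capture("wrist");cv2.imwrite("pics/w3.png",c["image"][:,:,::-1])
for o in orange(c["image"],0,640,0,400):
    x,y,w,h=o[2];print(o[0],o[2]);
    for u in [(x+w/2,y),(x+w/2,y+h)]:print(onz(c,u,182))
s=ctrl.sense();print(s["ee_pos"]);shift(s,[541,59,166],-.076)
E
```

```text
6.95 [541.50560537  56.67245385 266.91713403] [-0.12600659  0.55461695 -0.10164114  1.78748957  0.07442471  0.80470706
 -1.90609267]
1055 [319 174  16  73]
[569.61392404  55.56716365 182.        ]
[514.73472842  59.65620337 182.        ]
[541.61477554  56.63435049 267.11168818]
shift m [-0.0007 -0.0024  0.1011] turn 0.005 yaw now -0.071
```

View pics/w3.png

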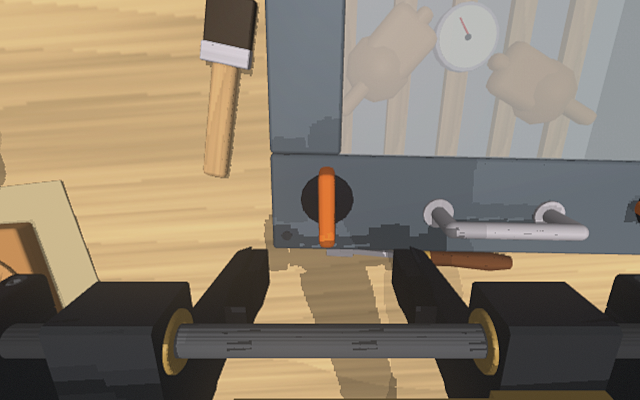

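The wing, at about (327,208), is centred under the gripper, and the ray gives its centre at (542,58).

Request:
servo_tool(
  series=[
    [0, -0.001, 0.02, 0, 0.06],
    [0, -0.001, 0.045, 0, 0.06],
    [0, -0.001, 0.07, 0, 0.06],
    [0, -0.001, 0.09, 0, 0.05],
    [0, -0.001, 0.101, 0, 0.04],
    [0, -0.001, 0.101, 0, 0.0],
    [0, -0.001, 0.101, 0, 0.0],
    [0, -0.001, 0.101, 0, 0.0],
  ],
)

```text
time_s: 7.8
ee_pos: [542.8, 57.9, 167.7]
ee_rot: [0.999, -0.036, 0.001, -0.0]
wrist_force: [0.5, -0.2, -0.6]
gripper_width: 22.4
```

Request:
servo_tool(
  series=[
    [0, 0, 0, 0, 0],
    [0, 0, 0, 0, 0],
    [0, 0, 0, 0, 0],
  ],
)

```text
time_s: 8.1
ee_pos: [542.8, 59.2, 167.6]
ee_rot: [0.999, -0.035, 0.001, -0.001]
wrist_force: [-0.4, 4.0, 6.2]
gripper_width: 11.8
```

Request:
servo_tool(
  series=[
    [0, -0.001, 0, -0.05, 0],
    [0, -0.001, 0, -0.15, 0],
    [0, -0.001, 0, -0.25, 0],
    [0, -0.001, 0, -0.35, 0],
    [0, -0.001, 0, -0.45, 0],
    [0, -0.001, 0, -0.55, 0],
    [0, -0.001, 0, -0.65, 0],
    [0, -0.001, 0, -0.75, 0],
  ],
)

```text
time_s: 8.9
ee_pos: [542.3, 60.9, 167.6]
ee_rot: [0.942, 0.335, 0.001, -0.001]
wrist_force: [-1.5, 5.8, 5.7]
gripper_width: 12.1
```

Request:
servo_tool(
  series=[
    [0, 0, 0, -0.1, 0],
    [0, 0, 0, -0.2, 0],
    [0, 0, 0, -0.3, 0],
    [0, 0, 0, -0.4, 0],
    [0, 0, 0, -0.5, 0],
    [0, 0, 0, -0.6, 0],
    [0, 0, 0, -0.7, 0],
    [0, 0, 0, -0.77, 0],
  ],
)

```text
time_s: 9.7
ee_pos: [540.9, 61.7, 167.6]
ee_rot: [0.747, 0.664, 0.001, -0.002]
wrist_force: [-5.3, 5.8, 8.2]
gripper_width: 12.0
```

Request:
servo_tool(
  series=[
    [0, 0, 0, 0, 0],
    [0, 0, 0, 0, 0.05],
    [0, 0, 0, 0, 0.05],
    [0, 0, 0, 0, 0.05],
    [0, 0, -0.02, 0, 0.06],
    [0, 0, -0.05, 0, 0.06],
    [0, 0, -0.08, 0, 0.06],
    [0, 0, -0.1, 0, 0.06],
  ],
)

```text
time_s: 10.5
ee_pos: [542.7, 58.3, 268.4]
ee_rot: [0.75, 0.662, 0.001, 0.001]
wrist_force: [-0.3, 0.5, -0.0]
gripper_width: 59.6
```

```bash
python3 - <<'E'
from plant import ctrl
from h import *
c=ctrl.capture("wrist");s=ctrl.sense();print(s["time_s"],s["ee_pos"],s["q"],yaw(s),s["wrist_force"])
cv2.imwrite("pics/w4.png",c["image"][:,:,::-1])
c=ctrl.capture("side");cv2.imwrite("pics/s4.png",cv2.resize(c["image"][120:265,230:390,::-1],None,fx=4,fy=4))
s=ctrl.sense();print(s["ee_pos"]);shift(s,[519.5,-76.2,250],1.4815)
E
```

```text
10.55 [544.12904332  58.92288487 270.98367397] [ 0.1786152   0.60576551 -0.61480055  1.76549121  0.43399736  0.90227685
 -0.74897077] 1.446662383563602 [ 0.09028202 -0.15812591  1.58824186]
[543.76492212  58.78112814 269.15527225]
shift m [-0.137  -0.0075  0.019 ] turn -0.035 yaw now 1.447
```

View pics/w4.png

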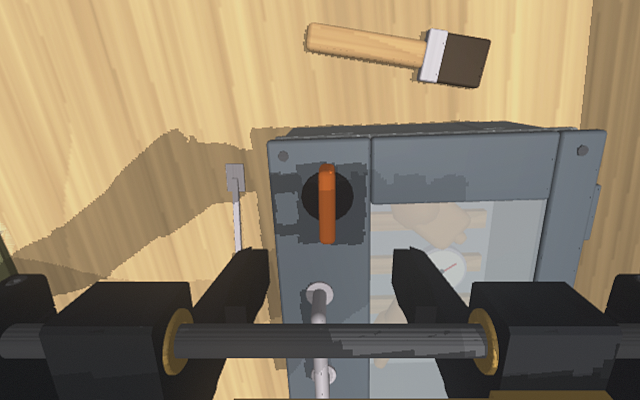

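View pics/s4.png

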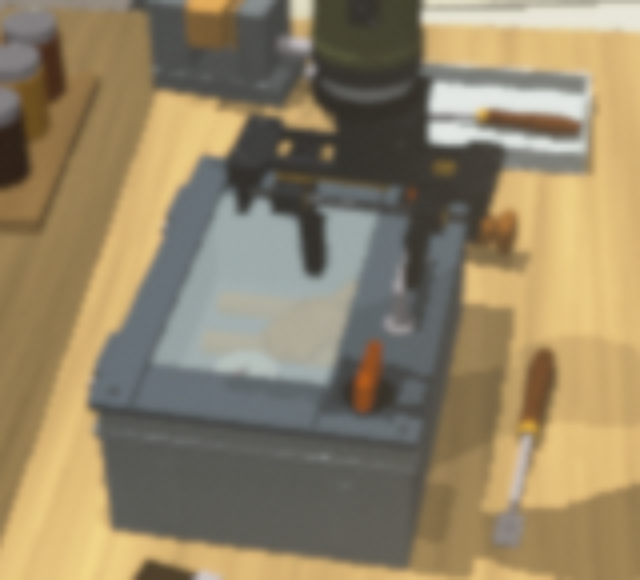

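Both wings, at (327,203) and earlier (324,205), are parallel to the front edge, and the lid is down. I'll move over the handle.

Request:
servo_tool(
  series=[
    [-0.02, -0.001, 0, -0.035, 0.06],
    [-0.05, -0.003, 0.0, -0.035, 0.06],
    [-0.08, -0.004, 0.0, -0.035, 0.06],
    [-0.11, -0.006, 0.01, -0.035, 0.06],
    [-0.128, -0.007, 0.019, -0.035, 0.06],
    [-0.137, -0.007, 0.019, -0.035, 0.06],
    [-0.137, -0.007, 0.019, -0.035, 0.06],
  ],
)

```text
time_s: 11.3
ee_pos: [518.0, -77.1, 247.1]
ee_rot: [0.738, 0.675, -0.0, -0.0]
wrist_force: [1.3, -0.3, -0.1]
gripper_width: 59.9
```

```bash
python3 - <<'E'
from plant import ctrl
from h import *
c=ctrl.capture("wrist");s=ctrl.sense();print(s["time_s"],s["ee_pos"],yaw(s),s["wrist_force"])
cv2.imwrite("pics/w5.png",c["image"][:,:,::-1])
shift(s,[520,-76,170],1.4815)
print([proj(c,p) for p in ([520,-76,183],[524,-31,183])])
E
```

```text
11.35 [518.5936754  -75.58091248 247.61710821] 1.48304906873067 [-0.28143031  0.01599587  0.19679432]
shift m [-0.0004  0.0014  0.0776] turn 0.002 yaw now 1.483
[array([330.7849998 , 217.92301635]), array([330.72490829, 148.26437141])]
```

View pics/w5.png

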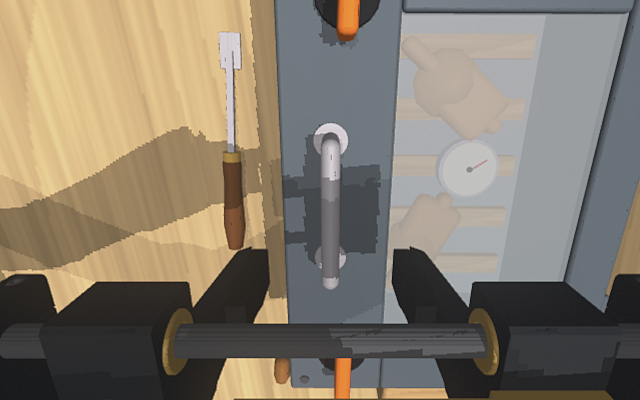

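The bar is at column 331 (330.8 predicted), with its middle near row 213. I'll descend and grip.

Request:
servo_tool(
  series=[
    [0, 0.001, 0.02, 0, 0.06],
    [0, 0.001, 0.04, 0, 0.06],
    [0, 0.001, 0.06, 0, 0.05],
    [0, 0.001, 0.077, 0, 0.04],
    [0, 0.001, 0.077, 0, 0.03],
    [0, 0.001, 0.077, 0, 0.01],
    [0, 0.001, 0.077, 0, 0.0],
    [0, 0.001, 0.077, 0, 0.0],
  ],
  force=50,
)

```text
time_s: 12.15
ee_pos: [519.5, -76.0, 171.6]
ee_rot: [0.737, 0.675, 0.0, 0.0]
wrist_force: [-9.2, 1.5, 4.2]
gripper_width: 14.3
```

Request:
servo_tool(
  series=[
    [0, 0, 0, 0, 0],
    [0, 0, 0, 0, 0],
    [0, 0, 0, 0, 0],
    [0, 0, 0, 0, 0],
  ],
)

```text
time_s: 12.55
ee_pos: [518.0, -75.9, 171.4]
ee_rot: [0.737, 0.675, -0.001, -0.001]
wrist_force: [-3.9, 2.0, 5.8]
gripper_width: 10.0
```

```bash
python3 - <<'E'
from plant import ctrl
from h import *
s=ctrl.sense();print(s["time_s"],s["ee_pos"],yaw(s),s["wrist_force"],s["gripper_width"])
b=.089
for th in (.01,.02,.03,.06,.09,.131,.14):
    d=np.array([-234*np.cos(th)+63*np.sin(th)+234,63*np.cos(th)+234*np.sin(th)-63]);print(th,d.round(1))
E
```

```text
12.55 [517.97681957 -75.93777537 171.43649805] 1.4830627981631443 [-3.93877563  2.01322506  5.81487442] 9.965474087580791
0.01 [0.6 2.3]
0.02 [1.3 4.7]
0.03 [2. 7.]
0.06 [ 4.2 13.9]
0.09 [ 6.6 20.8]
0.131 [10.2 30. ]
0.14 [11.1 32. ]
```

Request:
servo_tool(
  series=[
    [0, 0.0, -0.0005, 0, 0],
    [0, 0.0002, -0.001, 0, 0],
    [0, 0.0004, -0.0015, 0, 0],
    [0, 0.0005, -0.002, 0, 0],
  ],
)

```text
time_s: 12.95
ee_pos: [518.0, -76.0, 171.7]
ee_rot: [0.737, 0.676, -0.001, -0.002]
wrist_force: [-4.9, 2.5, -10.2]
gripper_width: 10.2
```

Request:
servo_tool(
  series=[
    [0, 0.0001, -0.0005, 0, 0],
    [0, 0.0003, -0.001, 0, 0],
    [0, 0.0004, -0.0015, 0, 0],
    [0, 0.0006, -0.002, 0, 0],
  ],
)

```text
time_s: 13.35
ee_pos: [518.3, -76.0, 172.9]
ee_rot: [0.737, 0.676, -0.001, -0.002]
wrist_force: [-3.0, 4.6, -16.3]
gripper_width: 10.0
```

Request:
servo_tool(
  series=[
    [0, 0.0001, -0.0005, 0, 0],
    [0, 0.0003, -0.001, 0, 0],
    [0, 0.0004, -0.0015, 0, 0],
    [0, 0.0006, -0.002, 0, 0],
  ],
)

```text
time_s: 13.75
ee_pos: [519.1, -76.1, 175.6]
ee_rot: [0.737, 0.675, -0.001, -0.002]
wrist_force: [-5.4, 3.3, -10.5]
gripper_width: 9.6
```

Request:
servo_tool(
  series=[
    [0, 0.0001, -0.0005, 0, 0],
    [0, 0.0003, -0.001, 0, 0],
    [0, 0.0004, -0.0015, 0, 0],
    [0, 0.0006, -0.002, 0, 0],
  ],
)

```text
time_s: 14.15
ee_pos: [520.0, -76.2, 178.5]
ee_rot: [0.737, 0.675, -0.001, -0.001]
wrist_force: [-6.0, 3.1, -1.7]
gripper_width: 9.9
```

```bash
python3 - <<'E'
from plant import ctrl
from h import *
s=ctrl.sense();print(s["time_s"],s["ee_pos"],yaw(s),s["wrist_force"],s["gripper_width"])
c=ctrl.capture("side");cv2.imwrite("pics/s6.png",cv2.resize(c["image"][120:265,230:390,::-1],None,fx=4,fy=4))
E
```

```text
14.15 [519.97999833 -76.16230378 178.51299076] 1.4832314766345727 [-5.95330137  3.09314196 -1.740536  ] 9.868589376452327
```

View pics/s6.png

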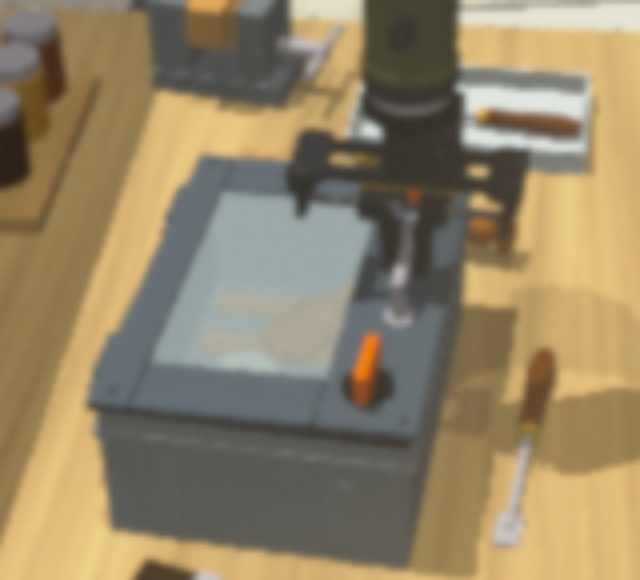

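The lid has come off the gasket: the force fell from 16 N to about 7 N at a 7 mm rise. I'll continue gently up to about 30 mm at the handle.

Request:
servo_tool(
  series=[
    [0, 0.0004, -0.0015, 0, 0],
    [0, 0.0009, -0.003, 0, 0],
    [0, 0.0014, -0.0045, 0, 0],
    [0, 0.0019, -0.006, 0, 0],
    [0, 0.0024, -0.0075, 0, 0],
    [0, 0.003, -0.009, 0, 0],
    [0, 0.0035, -0.0105, 0, 0],
    [0, 0.004, -0.012, 0, 0],
  ],
)

```text
time_s: 15.0
ee_pos: [523.9, -76.5, 190.5]
ee_rot: [0.737, 0.675, -0.001, -0.001]
wrist_force: [-5.7, 2.9, -4.9]
gripper_width: 9.6
```

Request:
servo_tool(
  series=[
    [0, 0.0005, -0.0015, 0, 0],
    [0, 0.0011, -0.003, 0, 0],
    [0, 0.0017, -0.0045, 0, 0],
    [0, 0.0022, -0.006, 0, 0],
    [0, 0.0028, -0.0075, 0, 0],
    [0, 0.0034, -0.009, 0, 0],
    [0, 0.004, -0.0105, 0, 0],
    [0, 0.004, -0.0105, 0, 0],
  ],
)

```text
time_s: 15.8
ee_pos: [528.1, -77.0, 201.1]
ee_rot: [0.737, 0.675, -0.001, -0.001]
wrist_force: [-6.0, 3.2, -4.7]
gripper_width: 9.5
```

```bash
python3 - <<'E'
from plant import ctrl
from h import *
s=ctrl.sense();print(s["time_s"],s["ee_pos"],yaw(s),s["wrist_force"],s["gripper_width"])
c=ctrl.capture("side");cv2.imwrite("pics/s7.png",cv2.resize(c["image"][120:265,230:390,::-1],None,fx=4,fy=4))
# expected pixel of lid front-left corner bottom/top at several openings
b=-.0895;ex=np.array([np.cos(b),np.sin(b),0]);ey=np.array([-np.sin(b),np.cos(b),0])
hinge=np.array([530,-76.5,0])+ex*224+[0,0,120]
for th in (0,.076,.13,.19):
    r=lambda x,z:ex*(x*np.cos(th)+z*np.sin(th))+np.array([0,0,1])*(-x*np.sin(th)+z*np.cos(th))
    q=proj(c,hinge+r(-270,27)+ey*180);g=proj(c,hinge+r(-270,15)+ey*180);print(th,q,(q-[230,120])*4,(g-[230,120])*4)
E
```

```text
15.8 [528.09600314 -76.96275591 201.13073587] 1.4831905194335615 [-5.96783902  3.20980513 -4.65896869] 9.544141445001847
0 [333.72921338 229.31878795] [414.91685351 437.27515181] [414.55392335 448.97348597]
0.076 [332.94620246 224.14980056] [411.78480983 416.59920224] [412.64119631 428.64506245]
0.13 [332.06545073 220.4183523 ] [408.26180292 401.67340921] [410.00348406 413.92377636]
0.19 [330.76713045 216.23140721] [403.06852181 384.92562884] [405.80806795 397.35874134]
```

View pics/s7.png

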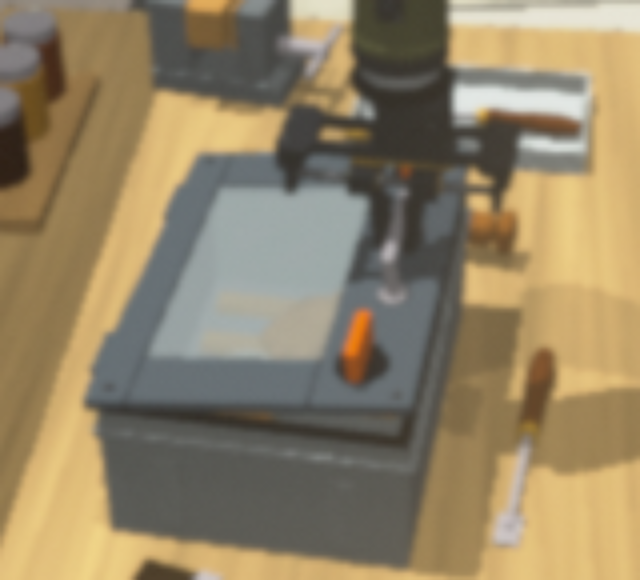

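The side view shows the lid's front-left lower corner at about (412,411) in the crop; 0.13 rad predicts (410,414). The left latch is parallel to the edge. I'll hold, then check steadiness and the right latch.

Request:
servo_tool(
  series=[
    [0, 0, 0, 0, 0],
    [0, 0, 0, 0, 0],
    [0, 0, 0, 0, 0],
    [0, 0, 0, 0, 0],
    [0, 0, 0, 0, 0],
    [0, 0, 0, 0, 0],
    [0, 0, 0, 0, 0],
    [0, 0, 0, 0, 0],
  ],
)

```text
time_s: 16.65
ee_pos: [528.1, -77.0, 201.0]
ee_rot: [0.737, 0.675, -0.001, -0.001]
wrist_force: [-5.9, 3.1, -4.2]
gripper_width: 9.9
```

```bash
python3 - <<'E'
from plant import ctrl
from h import *
s=ctrl.sense();print(s["time_s"],s["ee_pos"],s["wrist_force"],s["gripper_width"],s["dq"].round(4))
c=ctrl.capture("wrist");cv2.imwrite("pics/w8.png",c["image"][:,:,::-1])
c=ctrl.capture("top");cv2.imwrite("pics/t8.png",c["image"][:,:,::-1])
E
```

```text
16.65 [528.06975113 -76.98460228 201.0281069 ] [-5.9133105   3.13186314 -4.17010409] 9.938752957815563 [ 0.0008 -0.0008  0.0001 -0.0016 -0.0006  0.0009 -0.0011]
```

View pics/w8.png

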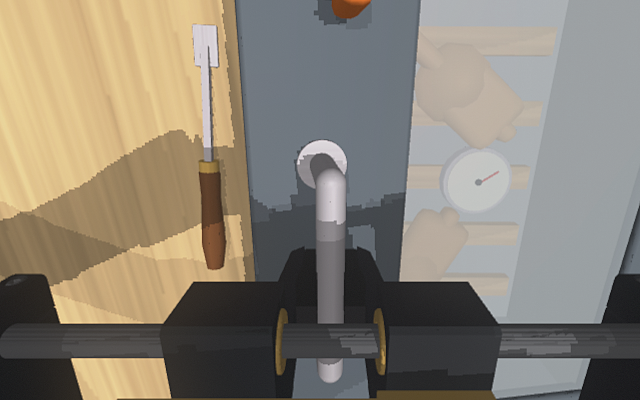

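View pics/t8.png

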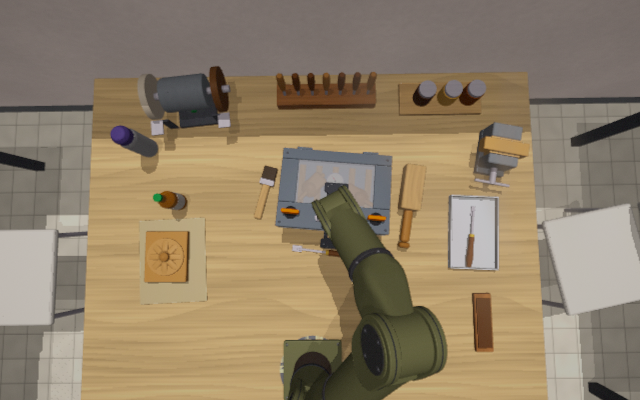

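The wrist view shows the bar held between the pads at (330,250). The top view shows both wings, at (290,211) and (376,217), parallel to the edge, and all the tools where they started. The lid is steady, so I'm handing in.

```bash
python3 -c "
from plant import ctrl
print(ctrl.sign_off())"
```

```text
the job is handed in; nothing more can be done
None
```

I released both latches and lifted the lid until the seal gave. It is held about 35 mm open at the front edge, and I handed the job in at about 17 s with the gripper still on the handle.

- **Latches:** I turned each one anticlockwise by its wing to about 1.53–1.55 rad, estimated from the tool's angle. Both wings look parallel to the front edge in the last top view.
- **Seal:** I gripped the handle at 50 N and lifted in 0.5 mm steps. The highest wrist reading was about 16 N (about 22 N above its reading before the lift). It had fallen back by a 7 mm rise, with no jump of the lid.
- **Lid height:** The handle has risen about 30 mm, which puts the lid near 0.13 rad. The front corner in the side view matches that to within a few mm.
- **Steadiness:** Over the last 0.8 s the tool moved about 0.1 mm.
- **Rest of the bench:** The mallet, brush, gouges, bottle, carving and tray look unmoved in the last top view; I compared them by eye.

One reading disagreed: the gripper shows about 10 mm on the 12 mm bar. I put this down to the pads giving under the grip, because the grasp did not slip.

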